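# Clamp a blank against the fence with a quarter-turn T-slot stud

## Task

Clamp the wooden blank on the slotted fixture plate: lift the red-levered clamp stud out of the blue bin, drop its T-head into the slot on the open side of the blank, lever straight across the slot, and slide it along so that its collar pushes the blank home; press until you feel the blank firm and flush against the steel fence, but do not bruise the wood. Then, with the collar still snug against the blank, swing the lever a quarter turn clockwise to its stop, so that the head locks under the slot's lips and the lever lies over the blank, and let go; leave the spare bolts in the bin and the other tools on the bench where they are.

Things in the scene. Friction and masses are not known exactly. Their poses are not given: they have to be found in the camera images.
- fixture: aluminium plate fixed to the bench, 320 mm long (its x, along the T-slot), 160 wide, 40 high; origin under its centre. T-slot along y = 0 over the whole length, open on top: mouth 21 mm wide between lips 12 thick, channel below 38 wide, 16 high. A dark steel fence bar, 28 thick, 25 high, is clamped across it near the +x end, its face anywhere 108 to 130 mm from the origin: find it by feel
- block_c (a point): centre of the wooden blank, a loose hardwood block 80 mm (its x, along the slot) x 120 (y, across it) x 25 high, about 0.2 kg, two pencil crosses on top; it lies on the plate over the slot, a little askew, 13 to 70 mm short of the fence
- stud_grip (a point): centre of the clamp stud's black grip block, 32 mm (stud x) x 24 (stud y) x 40 high, on the stem's axis: take it across the flats 24 mm apart. Stud: 109 mm tall, about 0.4 kg, z up along the stem, x along its red lever. Below this point: lever from -20 to -36 mm, hub 36 mm across, collar -55 to -63, stem 18 mm across to -77, T-head to -89
- stud_collar (a point): centre of the underside of the stud's round collar, 56 mm across, 8 high; 63 mm below stud_grip. It rests on the bin's tray, later on the plate (40 mm above the plate's origin), where the lever passes 2 mm over the blank. With the collar against the middle of the blank the stem's axis is 68 mm from the blank's centre
- stud_head (a point): centre of the stud's T-head, 20 mm below the collar's underside: 18 mm wide along the stud's x, 37 long along its y, 12 high. It enters the slot only with the lever square across it. Two corners are cut: seen from above it turns only clockwise from there, and its square corners stop it a few degrees past a quarter turn. So enter with the lever towards the plate's +y
- stud_nose (a point): the free end of the red lever, mid height, 85 mm from the stem's axis along the stud's x, 28 mm below stud_grip; the lever is 20 mm wide, 16 thick and, once the head is in the slot, turns easily (under 2 N here) up to its stop
- bin: blue bin fixed to the bench, 270 mm (its x) x 110 (y) x 70 high, origin under its centre; the plywood tray in it, top 50 mm above the bench, has three 44 mm square holes in a row along x, 75 mm apart; the stud and the two spare bolts hang in them by their collars, in any order, the stud at any yaw within a wide range
- boltA_c (a point): middle of a spare T-bolt with a hex head (54 mm flange; stands 16 mm above the tray, this point 8 mm above the tray); to be left alone
- boltB_c (a point): middle of the second, identical spare T-bolt; to be left alone
- hammer: claw hammer lying on the bench, 260 mm long, up to 26 mm high, origin under its middle; to be left alone
- driver: orange screwdriver lying on the bench, 200 mm long, 26 mm high, origin under its middle; to be left alone
- wrench: steel wrench lying on the bench, 180 mm long, origin under its middle; to be left alone
- oil: yellow oil bottle, 56 mm across, 160 mm high, standing on the bench, origin under its centre; to be left alone
- jar: glass jar, 72 mm across, 85 mm high, standing on the bench, origin under its centre; to be left alone
- tape: yellow and black tape measure, 70 x 36 x 66 mm high, standing on the bench, origin under its centre; to be left alone
- stud: the clamp stud as a whole (see stud_grip for its shape); origin = stud_collar
- block: the wooden blank as a whole, origin under its centre (see block_c). Sliding it on the plate takes 1 N or so; if it meets the fence askew it swings square as it is pressed; once flat on the fence press with 5 to 20 N for a moment to be sure of it; over 40 N from the stud bruises it
Mind the look-alikes: they are no part of the job. What is shaped like the block but turquoise or white is not meant.

How it is judged:
By the outcome, as a careful person would: the job done as asked, in the order asked, and still so for the second after the job is handed in, with the robot touching nothing.
It also fails if it takes over 58 s, if anything falls off the work surface, if the arm or the gripper's body presses on something with over 40 N, if the wrist force passes 120 N, or if a joint passes its speed limit or range.

## Robot

A 6-joint arm with a two-finger parallel gripper is mounted at the origin on the work surface. World frame = base frame: x ahead of the robot, y to its left, z up, the work surface at z = 0. Lengths are in m, angles in rad, forces in N, time in s.
With the tool pointing down it reaches from about 0.3 to 0.825 m from the base axis. Payload 5.4 kg.
Tool frame: the origin (TCP) lies at the very end of the fingers, on their centre line; the grasp point (between the pads) lies 19 mm behind it; z points along the fingers, x is the direction in which the jaws open and shut, and the axes are right-handed (so a half turn about z gives the same grasp; the last joint's range is limited). The gripper opens to 92 mm and grips with 3 to 60 N. Pads are 20 mm wide; open, the fingers measure 128 mm over their backs; the gripper's body (75 mm by 189 mm) begins 69 mm behind the grasp point.
Start: joints at [-1.343, 0.158, 1.597, -0, 1.386, -0.21], TCP at [0.244, -0.521, 0.215] pointing down, gripper open.
Joint ranges: [-2.91, 2.91], [-0.94, 2.29], [0.18, 2.7], [-1.29, 4.43], [0.17, 2.64], [-3, 3]. Speed limits (rad/s): [2.57, 2.57, 3.14, 3.14, 3.14, 3.14].

## Interface

Orientations are given as a rotation vector (axis times angle).
In Python, from workcell import bot gives the robot as it stands. Calls block until the motion is done:
- bot.goto(position, orientation): joint-space move of the TCP to a pose.
- bot.line_to(position, rot=None, max_speed=0.15): straight line of the TCP; rot=None keeps the orientation; max_speed is the mean speed in m/s.
- bot.set_joints(angles): joint-space move.
- bot.set_gripper(opening, newtons=None): opening from 0.0 (shut) to 1.0 (fully open); newtons is the grip in N (None keeps the last); returns when the fingers have stopped.
- bot.hold(seconds).
- bot.inverse_kinematics(position, orientation): joint angles nearest the present ones, or None.
- bot.read_camera(name): name is "side" or "top" or "wrist"; returns a dict with "pixels" (384x512x3 uint8, blue, green, red), "fx", "fy", "cx", "cy" (pixels), "R" (3x3) and "t" (3): a world point X has camera coordinates R X + t. Camera axes: x right, y down, z forward; pixel columns grow to the right and rows downward; lengths in m; the calibration is good to about 2 mm. A picture is of the moment at which its call begins. There is no depth.
A pose or a line that the arm cannot do raises bot.MotionError and nothing moves.
- bot.job_done(): hands the job in, once; it reports no verdict.
Readings, each from a call of its own:
- bot.current_clock(): time.
- bot.current_joints(): joint angles.
- bot.current_joint_vel(): joint speeds.
- bot.current_effort(): joint torques, N m.
- bot.current_ee_pos(): TCP position.
- bot.current_tool_rot(): TCP orientation.
- bot.current_contact_force(): force on the tool from outside, world axes, zero at the start.
- bot.current_ft_torque(): the same for the moment, N m.
- bot.current_opening(): opening from 0.0 (shut) to 1.0 (fully open).
Only numpy, scipy, OpenCV 4.12 (cv2) and the standard library are available. Lean on these libraries where they do the work, as an engineer would, in place of code of your own. Each camera call takes 0.05 s, during which the arm holds its last target.

## Working session

There is one attempt and no reset: what is moved stays moved. The work goes in short steps, each a Python script; the robot and the scene stay as the last script left them, time stands still between calls to the robot, and variables do not carry over. Pictures are saved under pics/ and viewed, and the job is handed in when it is done.

```bash
ls; mkdir -p pics; python3 - <<'E'
from workcell import bot
import cv2,numpy as np
for n in ("side","top","wrist"):
    c=bot.read_camera(n); cv2.imwrite(f"pics/{n}0.png",c["pixels"]); print(n,c["fx"],c["cx"],c["cy"],np.round(-c["R"].T@c["t"],3),np.round(c["R"],3).tolist())
print(bot.current_clock(),bot.current_tool_rot(),bot.current_contact_force(),bot.current_opening())
E
```

```text
pics
side 412.8797016454787 251.6130085403762 196.87911955314047 [0.256 0.981 0.711] [[-0.946, -0.324, 0.025], [-0.182, 0.465, -0.866], [0.27, -0.824, -0.499]]
top 437.7757126618777 257.25547055247034 192.0229854141457 [ 0.382 -0.023  1.321] [[0.016, -1.0, -0.012], [-0.985, -0.014, -0.169], [0.169, 0.015, -0.986]]
wrist 266.12902267296283 258.69809625488824 191.11049240179196 [ 0.32  -0.484  0.384] [[0.424, -0.906, -0.002], [-0.865, -0.405, 0.296], [-0.269, -0.124, -0.955]]
0.15 [-2.64999301e+00  1.68551939e+00  1.59940472e-03] [-0.50003183 -0.02123686 -0.7899213 ] 1.0016099413121733
```

View pics/top0.png

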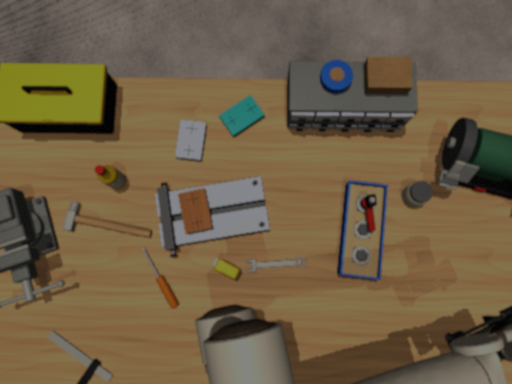

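View pics/side0.png

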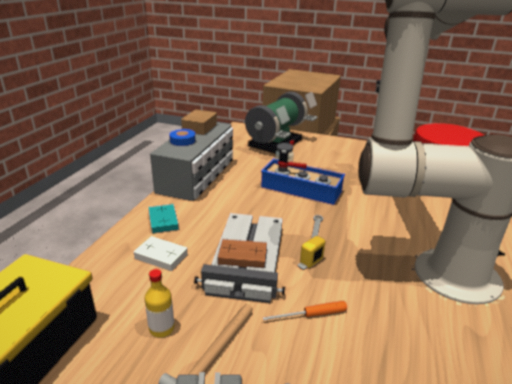

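View pics/wrist0.png

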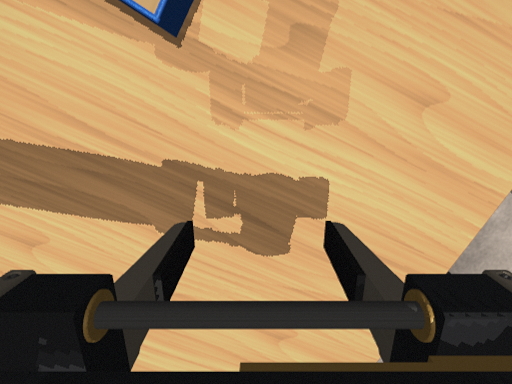

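```bash
python3 - <<'E'
import cv2
a=cv2.imread("pics/top0.png")
cv2.imwrite("pics/z1.png",cv2.resize(a[165:265,145:285],None,fx=5.5,fy=5.5,interpolation=cv2.INTER_CUBIC))
cv2.imwrite("pics/z2.png",cv2.resize(a[170:290,325:445],None,fx=5,fy=5,interpolation=cv2.INTER_CUBIC))
a=cv2.imread("pics/side0.png")
cv2.imwrite("pics/z3.png",cv2.resize(a[135:210,250:360],None,fx=7,fy=7,interpolation=cv2.INTER_CUBIC))
cv2.imwrite("pics/z4.png",cv2.resize(a[205:305,190:300],None,fx=6,fy=6,interpolation=cv2.INTER_CUBIC))
E
```

```text
(no output)
```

View pics/z1.png

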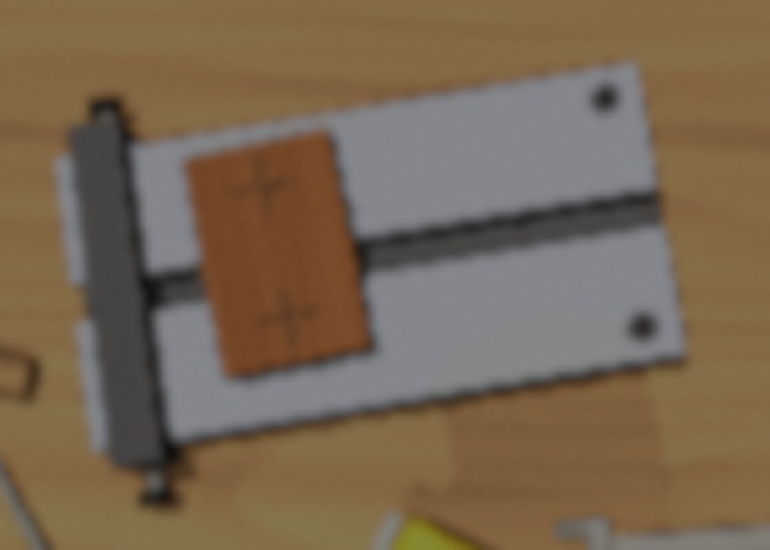

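View pics/z2.png

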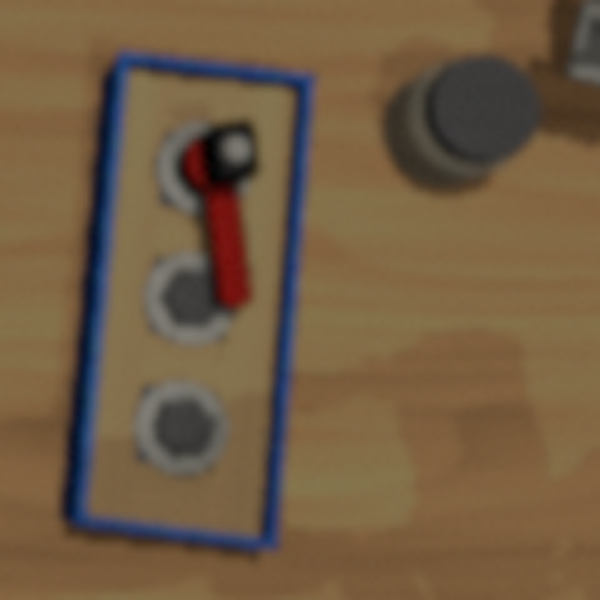

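View pics/z3.png

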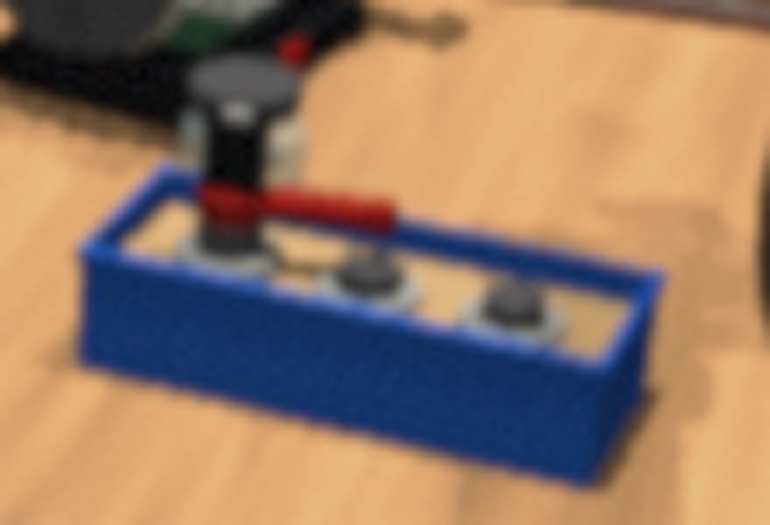

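View pics/z4.png

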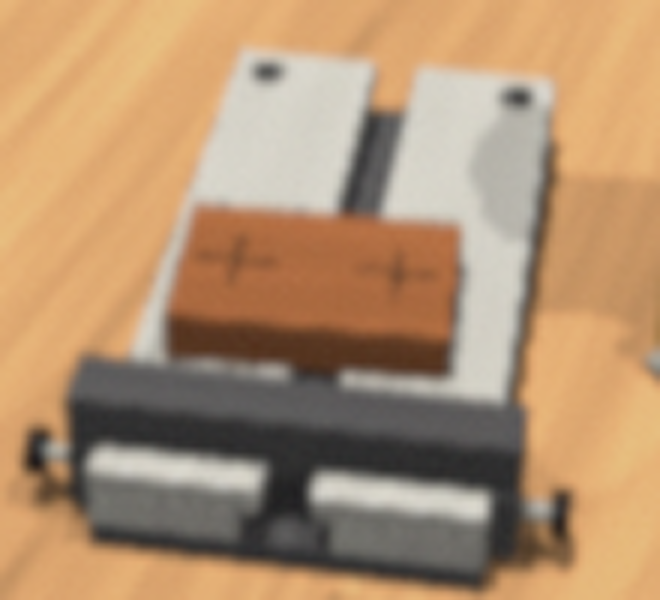

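```bash
cat > h.py <<'E'
import numpy as np,cv2
def ray(c,u,v,z):
    R=np.array(c["R"]);t=np.array(c["t"])
    d=R.T@np.array([(u-c["cx"])/c["fx"],(v-c["cy"])/c["fy"],1]);o=-R.T@t
    return o+d*(z-o[2])/d[2]
def proj(c,X):
    p=np.array(c["R"])@np.array(X)+c["t"];return c["cx"]+c["fx"]*p[0]/p[2],c["cy"]+c["fy"]*p[1]/p[2]
E
python3 - <<'E'
from workcell import bot
from h import *
c=bot.read_camera("top")
f=lambda u,v,z:ray(c,(u+.5)/5.5+145-.5,(v+.5)/5.5+165-.5,z)
g=lambda u,v,z:ray(c,(u+.5)/5+325-.5,(v+.5)/5+170-.5,z)
P=dict(A=f(638,62,.04),B=f(685,358,.04),L1=f(130,142,.04),L2=f(170,445,.04),S1=f(658,192,.04),S2=f(661,222,.04),T1=f(365,242,.04),T2=f(365,268,.04),F1=f(125,125,.065),F2=f(165,455,.065))
for k,v in P.items(): print(k,np.round(v,4))
print("width",np.linalg.norm(P['A']-P['B']))
for n,a,b in(("top",'L1','A'),("bot",'L2','B'),("s",'T1','S1'),("s",'T2','S2')):
    d=P[a]-P[b];print(n,np.degrees(np.arctan2(d[1],d[0])))
bl=[f(*q,.065) for q in((188,158),(330,130),(373,350),(230,378))]
for p in bl: print("blk",np.round(p,4))
print([np.round(np.linalg.norm(bl[i]-bl[i-1]),4) for i in range(4)],np.mean(bl,0))
print("crosses",f(262,185,.065),f(288,315,.065))
print("griptop",g(235,148,.135)) 
print("nose",g(235,303,.085),"bolts",g(190,297,.066),g(183,427,.066),"collar", g(190,168,.058))
s=bot.read_camera("side")
q=lambda u,v,z:ray(s,(u+.5)/7+250-.5,(v+.5)/7+135-.5,z)
print("side griptop",q(243,75,.133),"bolts",q(372,265,.066),q(515,300,.066),"nose",q(390,215,.085))
E
```

```text
A [ 0.6505 -0.0137  0.04  ]
B [ 0.4901 -0.041   0.04  ]
L1 [0.6026 0.2608 0.04  ]
L2 [0.4399 0.2313 0.04  ]
S1 [ 0.5792 -0.0255  0.04  ]
S2 [ 0.563  -0.0273  0.04  ]
T1 [0.5499 0.1315 0.04  ]
T2 [0.5358 0.131  0.04  ]
F1 [0.6074 0.2584 0.065 ]
F2 [0.4336 0.2287 0.065 ]
width 0.16275155574781974
top 99.90387226234769
bot 100.43730577310124
s 100.59992059171236
s 99.72961965198509
blk [0.5901 0.224  0.065 ]
blk [0.6062 0.1491 0.065 ]
blk [0.4897 0.1224 0.065 ]
blk [0.474  0.1966 0.065 ]
[np.float64(0.1193), np.float64(0.0766), np.float64(0.1195), np.float64(0.0759)] [0.54003023 0.17302637 0.065     ]
crosses [0.57618429 0.18407981 0.065     ] [0.50743035 0.16759165 0.065     ]
griptop [ 0.56954533 -0.31878009  0.135     ]
nose [ 0.4891357  -0.32874354  0.085     ] bolts [ 0.49383669 -0.30787406  0.066     ] [ 0.42010965 -0.3021037   0.066     ] collar [ 0.5695992  -0.31153838  0.058     ]
side griptop [ 0.57991915 -0.36934436  0.133     ] bolts [ 0.49337503 -0.31307029  0.066     ] [ 0.41885144 -0.30143701  0.066     ] nose [ 0.49051338 -0.33394353  0.085     ]
```

```bash
cat >> h.py <<'E'
from scipy.spatial.transform import Rotation as Ro
def down(psi): # degrees
    return (Ro.from_euler('z',psi,degrees=True)*Ro.from_euler('x',180,degrees=True)).as_rotvec()
E
python3 - <<'E'
from workcell import bot
from h import *
for p,psi in (((.568,-.316,.26),100),((.55,0,.2),100),((.55,0.1,.09),10)):
    print(bot.inverse_kinematics(p,down(psi)))
bot.goto((.568,-.316,.26),down(100.))
c=bot.read_camera("wrist"); cv2.imwrite("pics/w1.png",c["pixels"]); print(bot.current_clock(),bot.current_joints(),-c["R"].T@c["t"])
import pickle; pickle.dump(c,open("w1.pkl","wb"))
c=bot.read_camera("side"); cv2.imwrite("pics/s1.png",c["pixels"])
E
```

```text
[-0.69322465  0.32704902  1.30843844  0.          1.50610519 -2.4385539 ]
[-0.21976471  0.10519422  1.68487466  0.          1.35152378 -1.96509396]
[-3.63096365e-02  2.46705077e-01  1.75448453e+00 -8.88178420e-16
  1.14040305e+00 -2.10842562e-01]
2.225 [-6.94102124e-01  3.27010849e-01  1.30869766e+00 -1.45403308e-04
  1.50608030e+00 -2.43818453e+00] [ 0.48531264 -0.32997375  0.43047926]
```

View pics/w1.png

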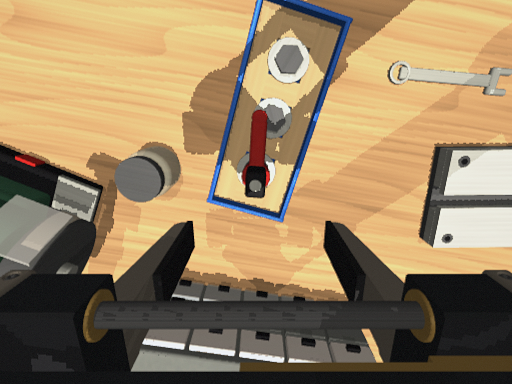

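```bash
python3 - <<'E'
import pickle
from h import *
c=pickle.load(open("w1.pkl","rb")); a=c["pixels"].astype(int)
cv2.imwrite("pics/w1z.png",cv2.resize(c["pixels"][90:220,190:320],None,fx=4.6,fy=4.6,interpolation=cv2.INTER_NEAREST))
r=((a[...,2]>80)&(a[...,1]<50)&(a[...,0]<50)).astype(np.uint8); r[:,:200]=0; r[:,320:]=0
n,l,s,ce=cv2.connectedComponentsWithStats(r); k=1+s[1:,4].argmax(); print(s[k])
ys,xs=np.where(l==k)
# lever axis: mid of columns per row for rows clear of hub
pts=[]
for v in range(ys.min()+4,ys.min()+50):
    x=xs[ys==v]; pts.append((x.min()/2+x.max()/2,v,x.max()-x.min()+1))
for p in pts[::5]:print(p, np.round(ray(c,p[0],p[1],.093),4))
W=np.array([ray(c,p[0],p[1],.093)[:2] for p in pts[:35]])
vx,vy,x0,y0=cv2.fitLine(W.astype(np.float32),cv2.DIST_HUBER,0,.001,.001).ravel();print("yaw",np.degrees(np.arctan2(vy,vx)),x0,y0)
print("nose",ray(c,258,ys.min(),.093))
for q in((289,61),(274,116)):print("bolt",ray(c,*q,.066))
E
```

```text
[249 110  18  57 814]
(np.float64(259.5), 114, np.int64(14)) [ 0.491  -0.3279  0.093 ]
(np.float64(259.5), 119, np.int64(14)) [ 0.4968 -0.3269  0.093 ]
(np.float64(259.0), 124, np.int64(15)) [ 0.5028 -0.3265  0.093 ]
(np.float64(258.0), 129, np.int64(15)) [ 0.5089 -0.3267  0.093 ]
(np.float64(258.0), 134, np.int64(15)) [ 0.5149 -0.3256  0.093 ]
(np.float64(258.0), 139, np.int64(15)) [ 0.521  -0.3246  0.093 ]
(np.float64(258.0), 144, np.int64(15)) [ 0.5271 -0.3235  0.093 ]
(np.float64(257.0), 149, np.int64(15)) [ 0.5335 -0.3237  0.093 ]
(np.float64(256.5), 154, np.int64(14)) [ 0.5398 -0.3232  0.093 ]
(np.float64(256.5), 159, np.int64(14)) [ 0.5462 -0.3221  0.093 ]
yaw 5.7096004 0.5152279 -0.32544422
nose [ 0.48675681 -0.33051802  0.093     ]
bolt [ 0.42271759 -0.30254084  0.066     ]
bolt [ 0.49069465 -0.30848359  0.066     ]
```

View pics/w1z.png

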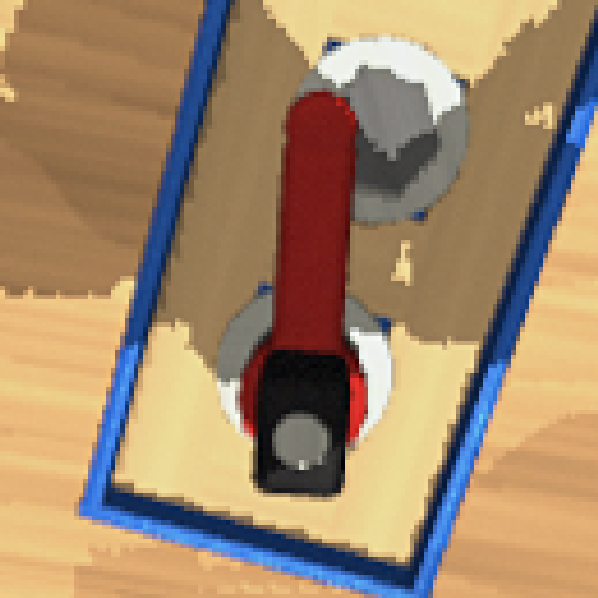

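```bash
python3 - <<'E'
import pickle
from h import *
from workcell import bot
c=pickle.load(open("w1.pkl","rb"))
g=ray(c,255.2,185.2,.133);n=ray(c,256,110,.093)
print(g,n,np.degrees(np.arctan2(g[1]-n[1],g[0]-n[0])),np.linalg.norm((g-n)[:2]))
n2=ray(c,258.5,110,.093);print(n2)
bot.goto((g[0],g[1],.21),down(96.))
c=bot.read_camera("wrist"); cv2.imwrite("pics/w2.png",c["pixels"]);pickle.dump(c,open("w2.pkl","wb"))
print(bot.current_clock(),bot.current_contact_force())
cv2.imwrite("pics/w2z.png",cv2.resize(c["pixels"][60:260,130:380],None,fx=3,fy=3))
E
```

```text
[ 0.56949521 -0.31932749  0.133     ] [ 0.4871746  -0.33290782  0.093     ] 9.367645052556396 0.0834332581824139
[ 0.48665236 -0.32992057  0.093     ]
2.6417 [-0.30390574  0.12100755  0.49186229]
```

View pics/w2z.png

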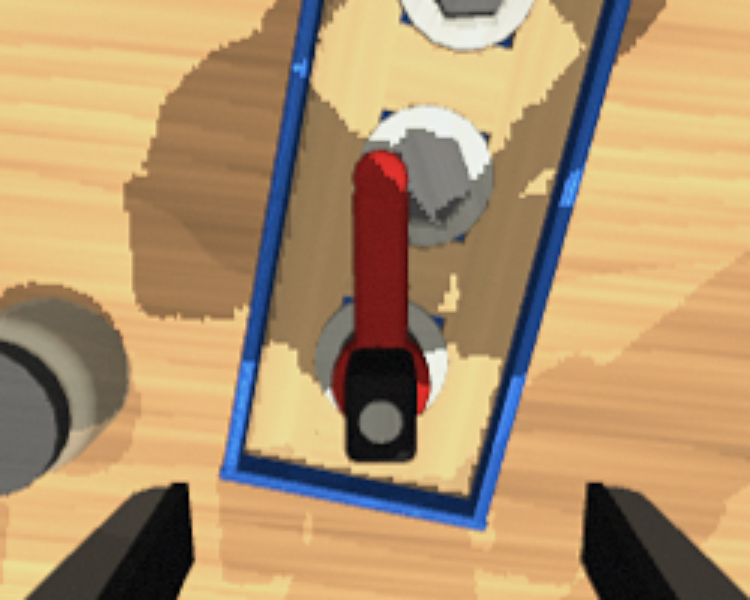

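```bash
python3 - <<'E'
import pickle
from h import *
c=pickle.load(open("w2.pkl","rb"))
f=lambda u,v,z:ray(c,(u+.5)/3+129.5,(v+.5)/3+59.5,z)
g=f(380,421,.133);n=f(381,151,.093);h=f(381,405,.093)
print("grip",g,f(380.5,452,.123))
m=[f((353+407)/2,190,.093),f((357+407)/2,330,.093)];d=m[1]-m[0]
print("nose",n,"yaw",np.degrees(np.arctan2(d[1],d[0])))
d=g-f(379,167,.101); print(np.degrees(np.arctan2(d[1],d[0])),np.linalg.norm(d[:2]))
E
```

```text
grip [ 0.56966388 -0.31974007  0.133     ] [ 0.58423603 -0.31812004  0.123     ]
nose [ 0.48600914 -0.32819305  0.093     ] yaw 6.711829332064586
6.226592858004932 0.07895903876916759
```

```bash
python3 - <<'E'
from h import *
from workcell import bot
R=down(96.3)
bot.line_to((.5696,-.3195,.15),R)
bot.line_to((.5696,-.3195,.099))
print(bot.current_ee_pos(),bot.current_contact_force())
bot.set_gripper(0.0,50)
print(bot.current_opening()*92,bot.current_contact_force(),bot.current_ft_torque(),bot.current_ee_pos())
bot.line_to((.5696,-.3195,.12),max_speed=.08)
print(bot.current_contact_force(),bot.current_opening()*92)
bot.line_to((.5696,-.3195,.24),max_speed=.2)
print(bot.current_contact_force(),bot.current_clock())
for n in("wrist","side","top"):
    c=bot.read_camera(n); cv2.imwrite(f"pics/{n}3.png",c["pixels"])
    import pickle;pickle.dump(c,open(n+"3.pkl","wb"))
E
```

```text
[ 0.57006153 -0.31985988  0.099965  ] [0.03611432 0.48235865 0.20536295]
23.66755387682756 [ 0.04120883 -0.31583863 -1.00354353] [-0.03489242 -0.19579262  0.05201524] [ 0.56965186 -0.31962887  0.09898294]
[-0.40540203  0.13379339 -4.3305548 ] 23.664429626985655
[ 0.37548575 -0.24811699 -4.47243992] 5.8833
```

View pics/wrist3.png

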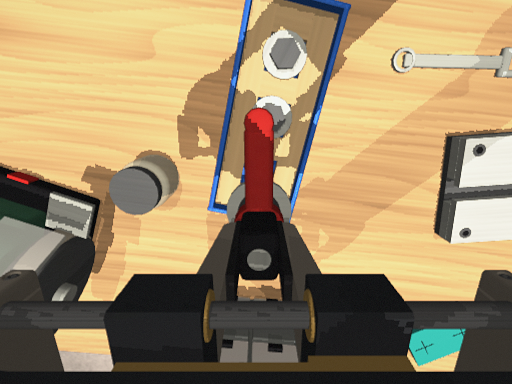

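View pics/side3.png

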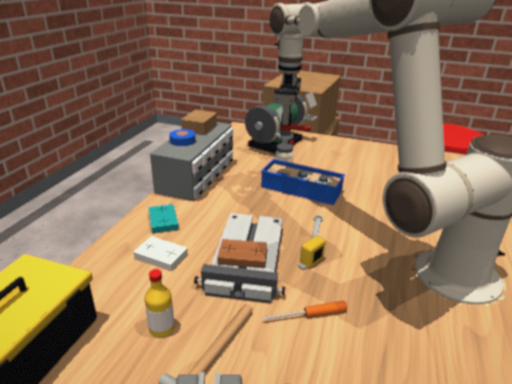

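```bash
python3 - <<'E'
from h import *
from workcell import bot
bot.goto((.555,.056,.22),down(100.2))
print(bot.current_clock(),bot.current_ee_pos(),bot.current_contact_force())
import pickle
for n in("wrist","top"):
    c=bot.read_camera(n); cv2.imwrite(f"pics/{n}4.png",c["pixels"])
    pickle.dump(c,open(n+"4.pkl","wb"))
E
```

```text
7.4417 [0.55550328 0.05488804 0.22018262] [-0.3582017  -0.77219934 -4.15490691]
```

View pics/wrist4.png

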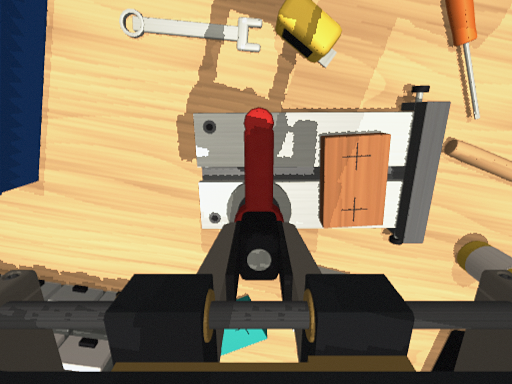

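```bash
python3 - <<'E'
import cv2
a=cv2.imread("pics/wrist4.png")
cv2.imwrite("pics/w4z.png",cv2.resize(a[95:245,180:420],None,fx=3.33,fy=3.33,interpolation=cv2.INTER_NEAREST))
g=cv2.cvtColor(a,cv2.COLOR_BGR2GRAY)
for u in (204,212,225,238,280,290,305,315,392):print(u,list(g[158:188,u]))
E
```

```text
204 [np.uint8(155), np.uint8(156), np.uint8(156), np.uint8(159), np.uint8(163), np.uint8(159), np.uint8(155), np.uint8(153), np.uint8(143), np.uint8(118), np.uint8(120), np.uint8(129), np.uint8(131), np.uint8(129), np.uint8(128), np.uint8(131), np.uint8(118), np.uint8(76), np.uint8(64), np.uint8(64), np.uint8(67), np.uint8(72), np.uint8(88), np.uint8(92), np.uint8(200), np.uint8(254), np.uint8(249), np.uint8(248), np.uint8(247), np.uint8(248)]
212 [np.uint8(154), np.uint8(155), np.uint8(156), np.uint8(159), np.uint8(162), np.uint8(159), np.uint8(154), np.uint8(151), np.uint8(142), np.uint8(113), np.uint8(124), np.uint8(133), np.uint8(132), np.uint8(131), np.uint8(131), np.uint8(134), np.uint8(121), np.uint8(78), np.uint8(65), np.uint8(69), np.uint8(68), np.uint8(72), np.uint8(87), np.uint8(92), np.uint8(197), np.uint8(254), np.uint8(249), np.uint8(248), np.uint8(247), np.uint8(248)]
225 [np.uint8(153), np.uint8(156), np.uint8(155), np.uint8(158), np.uint8(161), np.uint8(159), np.uint8(153), np.uint8(153), np.uint8(139), np.uint8(110), np.uint8(128), np.uint8(137), np.uint8(133), np.u
[... 2215 characters left out ...]
 np.uint8(53), np.uint8(52), np.uint8(49), np.uint8(51), np.uint8(53), np.uint8(50), np.uint8(53), np.uint8(52), np.uint8(52), np.uint8(60), np.uint8(76), np.uint8(154), np.uint8(228), np.uint8(233), np.uint8(233), np.uint8(236), np.uint8(236), np.uint8(236)]
392 [np.uint8(246), np.uint8(246), np.uint8(247), np.uint8(247), np.uint8(247), np.uint8(246), np.uint8(249), np.uint8(234), np.uint8(114), np.uint8(45), np.uint8(64), np.uint8(82), np.uint8(77), np.uint8(65), np.uint8(62), np.uint8(64), np.uint8(60), np.uint8(54), np.uint8(60), np.uint8(67), np.uint8(65), np.uint8(78), np.uint8(87), np.uint8(197), np.uint8(253), np.uint8(247), np.uint8(246), np.uint8(246), np.uint8(247), np.uint8(246)]
```

View pics/w4z.png

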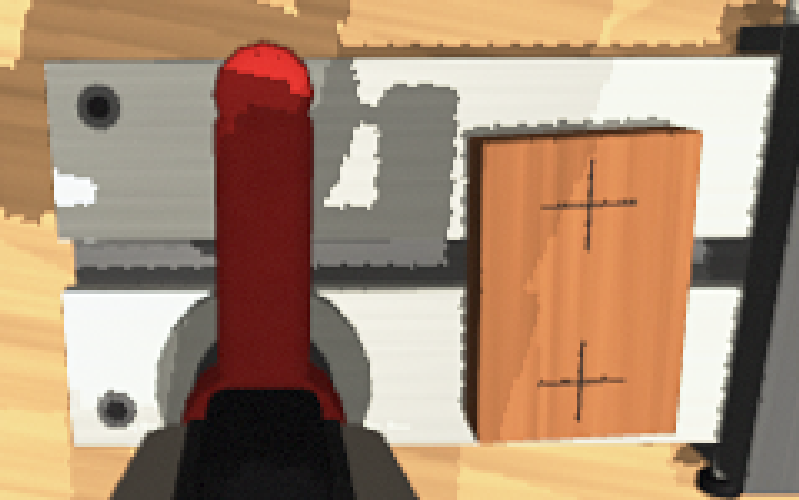

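```bash
python3 - <<'E'
import pickle
from h import *
c=pickle.load(open("wrist4.pkl","rb"))
cp=-c["R"].T@c["t"];print("cam",cp)
T=np.array([0.55550328,0.05488804,0.22018262])
# slot edges
up=[ray(c,u,v,.04) for u,v in((208,166.3),(238,166.2),(315,166.3),(392,165.7))]
lo=[ray(c,u,v,.04) for u,v in((204,181.6),(225,181.6),(290,181.4),(315,180.8),(392,180.6))]
def fit(P):
    P=np.array(P);vx,vy,x0,y0=cv2.fitLine(P[:,:2].astype(np.float32),cv2.DIST_L2,0,.001,.001).ravel()
    if vy<0:vx,vy=-vx,-vy
    return vx,vy,x0,y0
for L in(up,lo):
    vx,vy,x0,y0=fit(L);print("line yaw",np.degrees(np.arctan2(vy,vx)),"x at y=.055",x0+(.055-y0)*vx/vy)
G=ray(c,259,260,T[2]+.034);print("griptop",G,"rel",(G-T)[:2])
z=lambda u,v,h:ray(c,(u+.5)/3.33+179.5,(v+.5)/3.33+94.5,h)
zl=T[2]-.006  # lever top
n=z(263,43,zl-.008);print("nose end mid",n,np.linalg.norm((n-G)[:2]))
l=z(157,375,T[2]-.041);r=z(372,375,T[2]-.041);print("collar lr",l,r,np.linalg.norm(l-r))
a=[z((217+312)/2,130,zl),z((219+309)/2,340,zl)];d=a[1]-a[0];print("lever yaw",180+np.degrees(np.arctan2(d[1],d[0])))
# blank
B=[z(*q,.065) for q in((483,139),(702,131),(676,433),(479,441))]
for b in B:print(b)
print([np.linalg.norm(B[i]-B[i-1]) for i in range(4)],np.mean(B,0)); print("fence face top", z(775,58,.04),z(718,441,.04))
print("plate end",z(45,64,.04),z(75,444,.04))
E
```

```text
cam [0.4730482  0.04114804 0.39073033]
line yaw 100.2845 x at y=.055 0.5454876
line yaw 100.46975 x at y=.055 0.56686383
griptop [0.55616292 0.05607257 0.25418262] rel [0.00065964 0.00118453]
nose end mid [0.4724147  0.04087913 0.20618262] 0.08511525368811945
collar lr [0.55649724 0.02842213 0.17918262] [0.54686847 0.08233054 0.17918262] 0.05476157102238724
lever yaw 189.99966129426974
[0.49057075 0.12482613 0.065     ]
[0.47393672 0.20187586 0.065     ]
[0.58954755 0.2295948  0.065     ]
[0.6068176  0.15283164 0.065     ]
[np.float64(0.11957273684418314), np.float64(0.07882481480797345), np.float64(0.1188873583308086), np.float64(0.07868187541317936)] [0.54021816 0.17728211 0.065     ]
fence face top [0.44308511 0.23276768 0.04      ] [0.59891474 0.26310019 0.04      ]
plate end [ 0.49389861 -0.03962017  0.04      ] [ 0.64922547 -0.01042067  0.04      ]
```

```bash
python3 - <<'E'
from h import *
from workcell import bot
R=down(100.35)
bot.line_to((.5554,.055,.125),R,max_speed=.1)
f0=bot.current_contact_force();print(f0,bot.current_ee_pos(),bot.current_clock())
for z in (.120,.115,.112,.109,.105,.101,.097,.094,.092,.090):
    bot.line_to((.5554,.055,z),R,max_speed=.05)
    f=bot.current_contact_force()-f0; print(z,np.round(f,2),np.round(bot.current_ee_pos(),4))
    if abs(f[2])>5 or np.linalg.norm(f[:2])>6: break
print(bot.current_clock())
for n in("wrist","side"):
    c=bot.read_camera(n); cv2.imwrite(f"pics/{n}5.png",c["pixels"])
E
```

```text
[-0.15378747 -0.80491584 -3.8292269 ] [0.55615465 0.05491937 0.12593404] 8.6417
0.12 [-0.03  1.96 -1.55] [0.5552 0.055  0.1198]
0.115 [-0.66  0.68 -0.76] [0.555  0.0551 0.1145]
0.112 [ 0.51 -0.01  0.16] [0.5552 0.055  0.1117]
0.109 [-0.6   1.12  0.88] [0.5552 0.055  0.1087]
0.105 [ 0.02  0.52 -0.12] [0.5551 0.055  0.1046]
0.101 [ 0.67  1.94 -1.14] [0.5551 0.055  0.1006]
0.097 [-0.19  1.01 -0.56] [0.5551 0.055  0.0966]
0.094 [ 1.02  0.61 -1.02] [0.5552 0.055  0.0937]
0.092 [ 0.05  0.91 -0.33] [0.5553 0.055  0.0918]
0.09 [-0.15  0.97  0.07] [0.5552 0.055  0.0898]
11.1417
```

View pics/wrist5.png

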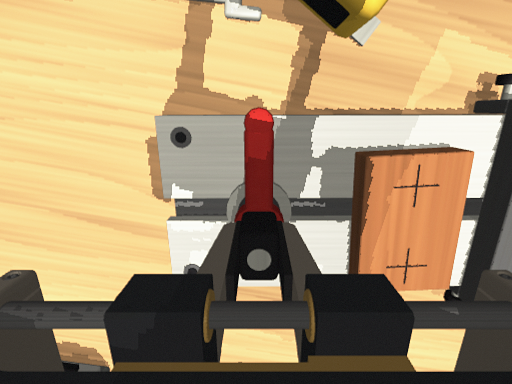

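```bash
python3 - <<'E'
from h import *
from workcell import bot
bot.hold(.1)
f0=np.mean([ (bot.hold(.02),bot.current_contact_force())[1] for _ in range(5)],0);print(f0)
z=.090
while z>.0845:
    z-=.0005
    bot.line_to((.5554,.055,z),max_speed=.02); bot.hold(.06)
    f=bot.current_contact_force()-f0; print(round(z,4),np.round(f,2),np.round(bot.current_ee_pos(),4))
    if f[2]>2.5: break
print(bot.current_clock())
E
```

```text
[ 0.12387182 -0.14036002 -4.50075112]
0.0895 [ 0.62  0.21 -0.58] [0.5554 0.055  0.0895]
0.089 [-1.02  0.33  0.07] [0.5554 0.055  0.089 ]
0.0885 [-1.64  0.44  4.38] [0.5557 0.055  0.089 ]
12.35
```

```bash
python3 - <<'E'
from h import *
from workcell import bot
u=np.array([np.cos(np.radians(100.35)),np.sin(np.radians(100.35)),0]); P=np.array([.5554,.055,.0889])
bot.line_to(P,max_speed=.02);bot.hold(.1)
f0=np.mean([ (bot.hold(.02),bot.current_contact_force())[1] for _ in range(5)],0);print(f0)
s=0
seq=[.02,.04,.048]+list(np.arange(.052,.0735,.004))+list(np.arange(.074,.1,.0015))
for s in seq:
    bot.line_to(P+s*u,max_speed=.04)
    bot.hold(.04)
    f=np.mean([ (bot.hold(.01),bot.current_contact_force())[1] for _ in range(3)],0)-f0; a=-f@u
    e=bot.current_ee_pos()
    print(round(s,4),"along",round(a,2),"rest",np.round(f-(f@u)*u,2),"act",np.round((e-P)@u,4),np.round(e-P-((e-P)@u)*u,4))
    if a>4.5 or np.linalg.norm(f)>10: break
print(bot.current_clock(),bot.current_opening()*92)
for n in("wrist","side"):
    c=bot.read_camera(n); cv2.imwrite(f"pics/{n}6.png",c["pixels"])
E
```

```text
[ 0.02545541  0.06989962 -1.19734035]
0.02 along -0.57 rest [-0.17 -0.03  1.22] act 0.0203 [0.     0.     0.0001]
0.04 along -0.71 rest [0.12 0.02 1.66] act 0.0404 [0.     0.     0.0001]
0.048 along -1.59 rest [0.39 0.07 2.43] act 0.0484 [0.0001 0.     0.0001]
0.052 along -1.31 rest [0.34 0.06 2.49] act 0.0522 [0.0001 0.     0.0001]
0.056 along 0.18 rest [0.44 0.08 2.74] act 0.0562 [0.0001 0.     0.0001]
0.06 along 0.07 rest [0.4  0.07 2.8 ] act 0.0603 [0.     0.     0.0001]
0.064 along 0.3 rest [0.08 0.02 3.52] act 0.0643 [0.     0.     0.0001]
0.068 along -0.43 rest [0.27 0.05 3.99] act 0.0683 [0.0001 0.     0.0001]
0.072 along 0.32 rest [0.52 0.09 4.17] act 0.0723 [0. 0. 0.]
0.074 along 1.75 rest [0.12 0.02 4.89] act 0.074 [0.     0.     0.0001]
0.0755 along 2.43 rest [0.35 0.06 5.07] act 0.0755 [0.0001 0.     0.0001]
0.077 along 2.84 rest [0.02 0.   4.88] act 0.0771 [0.0001 0.     0.0001]
0.0785 along 1.52 rest [0.26 0.05 5.18] act 0.0786 [0.0001 0.     0.0001]
0.08 along 2.14 rest [0.06 0.01 5.74] act 0.0801 [0.0001 0.     0.0001]
0.0815 along 1.66 rest [-0.13 -0.02  6.09] act 0.0816 [0. 0. 0.]
0.083 along 1.95 rest [0.19 0.03 6.09] act 0.0831 [0.0001 0.     0.0001]
0.0845 along 1.88 rest [0.14 0.03 6.39] act 0.0846 [0.     0.     0.0001]
0.086 along 2.14 rest [-0.1  -0.02  6.11] act 0.086 [0.0001 0.     0.0001]
0.0875 along 3.78 rest [0.43 0.08 6.62] act 0.0874 [0.0001 0.     0.0001]
0.089 along 7.1 rest [0.02 0.   6.84] act 0.0876 [0.0001 0.     0.0001]
20.0167 23.91408922185274
```

View pics/wrist6.png

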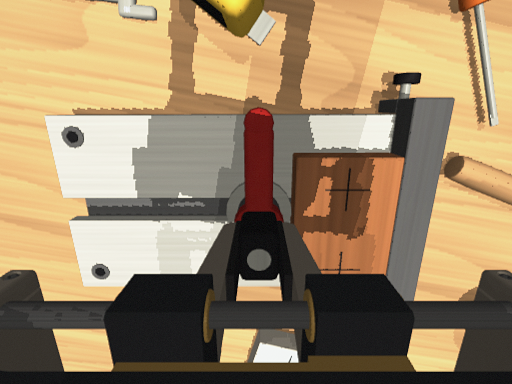

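```bash
python3 - <<'E'
from h import *
from workcell import bot
u=np.array([np.cos(np.radians(100.35)),np.sin(np.radians(100.35)),0]); P=np.array([.5554,.055,.0891])
f0=np.array([.025,.07,-4.5])
for s in np.arange(.089,.096,.0005):
    bot.line_to(P+s*u,max_speed=.03)
    bot.hold(.08)
    f=np.mean([ (bot.hold(.01),bot.current_contact_force())[1] for _ in range(3)],0)-f0; a=-f@u
    e=bot.current_ee_pos()
    print(round(s,4),"along",round(a,2),"rest",np.round(f-(f@u)*u,2),"act",np.round((e-P)@u,5),"open",round(bot.current_opening()*92,2),np.round(bot.current_ft_torque(),2))
    if a>12.5: break
bot.hold(.3)
f=np.mean([ (bot.hold(.01),bot.current_contact_force())[1] for _ in range(5)],0)-f0;print(f,-f@u,bot.current_ee_pos(),bot.current_clock())
for n in("wrist","top"):
    c=bot.read_camera(n); cv2.imwrite(f"pics/{n}7.png",c["pixels"])
a=cv2.imread("pics/top7.png");cv2.imwrite("pics/top7z.png",cv2.resize(a[165:265,145:285],None,fx=5.5,fy=5.5,interpolation=cv2.INTER_CUBIC))
E
```

```text
0.089 along 7.29 rest [0.4  0.07 8.61] act 0.08762 open 23.65 [-1.41 -0.43  0.04]
0.0895 along 8.8 rest [0.48 0.09 8.49] act 0.08771 open 23.91 [-1.76 -0.46  0.04]
0.09 along 9.6 rest [0.25 0.05 8.27] act 0.08779 open 24.0 [-2.01 -0.52  0.04]
0.0905 along 11.42 rest [0.27 0.05 8.33] act 0.08784 open 23.33 [-2.31 -0.53 -0.02]
0.091 along 12.58 rest [-0.29 -0.05  8.56] act 0.08791 open 23.61 [-2.63 -0.49  0.02]
[  1.65590362 -12.39076413   8.67185489] 12.48665029484521 [0.53972218 0.14154166 0.08914051] 22.25
```

View pics/wrist7.png

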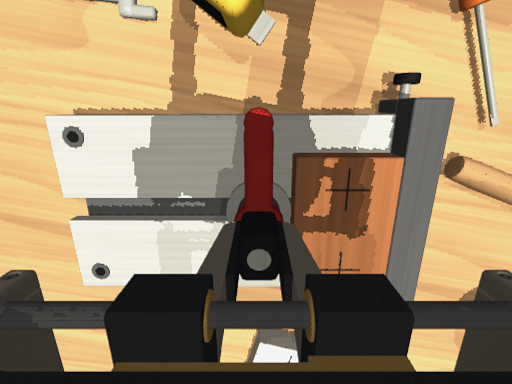

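View pics/top7z.png

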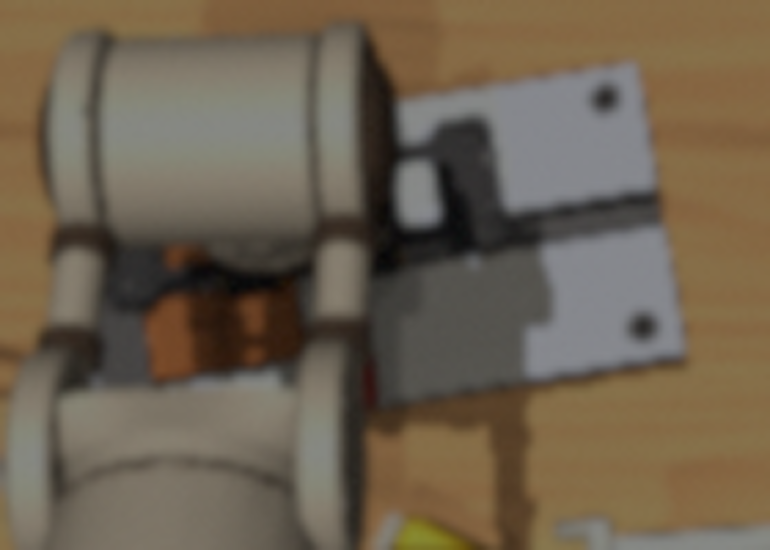

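```bash
cat > turn.py <<'E'
from h import *
from workcell import bot
u=np.array([np.cos(np.radians(100.35)),np.sin(np.radians(100.35)),0]); P=np.array([.5554,.055,.0892])
f0=np.array([.025,.07,-4.5])
def rd():
    f=np.mean([ (bot.hold(.01),bot.current_contact_force())[1] for _ in range(3)],0)-f0
    return -f@u,f-(f@u)*u,bot.current_ft_torque()
E
python3 - <<'E'
from turn import *
s=.0897
bot.line_to(P+s*u,max_speed=.03);bot.hold(.05)
a,r,t=rd();print("start",round(a,2),np.round(r,2),np.round(t,2),np.round((bot.current_ee_pos()-P)@u,5))
for k in range(10,81,10):
    bot.goto(P+s*u,down(100.35-k))
    a,r,t=rd();e=bot.current_ee_pos()-P
    print(k,"press",round(a,2),np.round(r,2),"T",np.round(t,2),"act",round(e@u,5),np.round(e-(e@u)*u,4),round(bot.current_opening()*92,2))
    if a<3: s+=.0008
    if a>14: s-=.0008
    if abs(t[2])>.7 or np.linalg.norm(r)>20: break
print(bot.current_clock(),s,k)
c=bot.read_camera("wrist"); cv2.imwrite("pics/wrist8.png",c["pixels"])
E
```

```text
start 9.4 [0.23 0.04 7.85] [-1.85 -0.47 -0.03] 0.08774
10 press 8.91 [-0.62 -0.11  8.75] T [-1.95 -0.44 -0.02] act 0.0877 [-0.0001 -0.     -0.0001] 23.61
20 press 9.19 [-0.55 -0.1   8.39] T [-1.97 -0.39 -0.03] act 0.08766 [-0.0001 -0.     -0.0001] 23.83
30 press 9.58 [-0.16 -0.03  8.36] T [-2.05 -0.41 -0.03] act 0.08764 [-0.0001 -0.     -0.0001] 23.42
40 press 9.79 [-0.32 -0.06  9.23] T [-2.05 -0.4   0.01] act 0.0876 [-0.0001 -0.     -0.0001] 23.69
50 press 9.77 [0.09 0.02 8.85] T [-2.09 -0.36  0.03] act 0.08758 [-0.0001 -0.     -0.0001] 23.56
60 press 9.46 [0.15 0.03 8.73] T [-2.07 -0.49 -0.02] act 0.08758 [ 0.      0.     -0.0001] 23.77
70 press 9.35 [-0.41 -0.07  7.79] T [-2.12 -0.42 -0.07] act 0.08758 [-0.0001 -0.     -0.0001] 23.41
80 press 8.93 [0.88 0.16 7.75] T [-2.04 -0.7  -0.03] act 0.08758 [ 0.0004  0.0001 -0.0001] 23.85
25.2083 0.0897 80
```

View pics/wrist8.png

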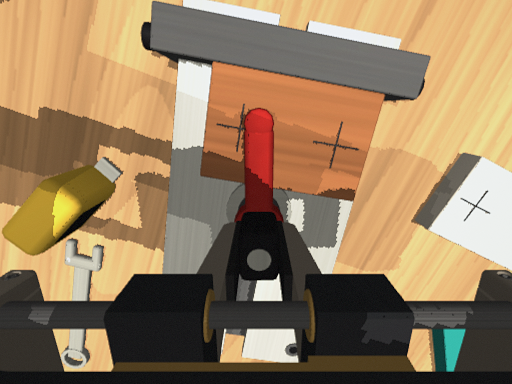

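```bash
python3 - <<'E'
from turn import *
s=.0897
for k in (84,87,89,91,92,93,94,95,96,97,98,99,100):
    bot.goto(P+s*u,down(100.35-k));bot.hold(.05)
    a,r,t=rd();e=bot.current_ee_pos()-P
    print(k,"press",round(a,2),np.round(r,2),"T",np.round(t,2),"act",round(e@u,5),np.round(e-(e@u)*u,4))
    if abs(t[2])>.45: break
print(bot.current_clock(),s,k)
c=bot.read_camera("wrist"); cv2.imwrite("pics/wrist9.png",c["pixels"])
E
```

```text
84 press 10.05 [0.67 0.12 8.05] T [-2.07 -0.6  -0.09] act 0.08754 [ 0.0002  0.     -0.0001]
87 press 9.32 [0.31 0.06 7.93] T [-2.07 -0.59 -0.04] act 0.08756 [ 0.0002  0.     -0.0001]
89 press 9.31 [0.52 0.09 7.83] T [-2.11 -0.52 -0.03] act 0.08753 [ 0.0002  0.     -0.0001]
91 press 9.42 [0.27 0.05 7.34] T [-2.09 -0.64 -0.03] act 0.08755 [ 0.0003  0.     -0.0001]
92 press 9.91 [0.42 0.08 7.33] T [-2.12 -0.68  0.06] act 0.08753 [ 0.0003  0.     -0.0001]
93 press 9.41 [1.33 0.24 7.3 ] T [-2.1  -0.71  0.04] act 0.08752 [ 0.0004  0.0001 -0.0001]
94 press 9.57 [1.29 0.23 6.85] T [-2.1  -0.82  0.05] act 0.08754 [ 0.0005  0.0001 -0.0001]
95 press 9.49 [1.19 0.22 6.5 ] T [-2.05 -0.79  0.11] act 0.08753 [ 0.0005  0.0001 -0.0001]
96 press 9.34 [1.62 0.3  6.96] T [-2.03 -0.82  0.14] act 0.08754 [ 0.0005  0.0001 -0.0001]
97 press 9.52 [1.75 0.32 7.03] T [-2.1  -0.82  0.26] act 0.08753 [ 0.0005  0.0001 -0.0001]
98 press 10.02 [1.09 0.2  7.21] T [-2.06 -0.84  0.32] act 0.08754 [ 0.0005  0.0001 -0.0001]
99 press 9.63 [1.63 0.3  6.88] T [-2.03 -0.84  0.48] act 0.08754 [ 0.0005  0.0001 -0.    ]
29.1583 0.0897 99
```

View pics/wrist9.png

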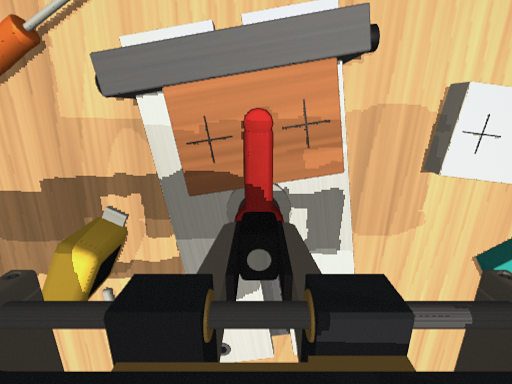

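```bash
python3 - <<'E'
from turn import *
s=.0882; R=down(100.35-96.5)
bot.goto(P+.0897*u,R);bot.line_to(P+s*u,R,max_speed=.02);bot.hold(.1)
a,r,t=rd();print(a,r,t,(bot.current_ee_pos()-P)@u)
bot.set_gripper(0.55)
bot.hold(.1);print(bot.current_opening()*92,bot.current_contact_force(),bot.current_ee_pos())
bot.line_to(P+s*u+[0,0,.03],R,max_speed=.08)
bot.line_to(P+s*u+[0,0,.16],R,max_speed=.2)
print(bot.current_clock(),bot.current_contact_force())
import pickle
c=bot.read_camera("wrist"); cv2.imwrite("pics/wrist10.png",c["pixels"]);pickle.dump(c,open("wrist10.pkl","wb"))
E
```

```text
6.3861570736247355 [1.63945037 0.2994168  6.51189041] [-1.28994992 -0.76695395  0.19324971] 0.08725488790556375
50.819548856790355 [ 0.32994236  0.61397869 -0.46736751] [0.53949486 0.1418519  0.08918103]
31.825 [ 0.34901372 -0.96246778 -0.16085454]
```

View pics/wrist10.png

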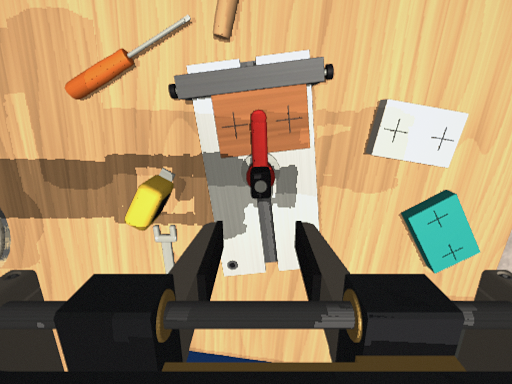

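```bash
python3 - <<'E'
from workcell import bot
from h import *
import pickle
bot.set_joints([-1.343, 0.158, 1.597, 0, 1.386, -0.21]);print(bot.current_clock())
for n in("top","side"):
    c=bot.read_camera(n);a=c["pixels"];pickle.dump(c,open(n+"11.pkl","wb"));cv2.imwrite(f"pics/{n}11.png",a)
    z=a[165:265,145:285] if n=="top" else a[205:305,180:310]
    cv2.imwrite(f"pics/{n}11z.png",cv2.resize(z,None,fx=5.5,fy=5.5,interpolation=cv2.INTER_CUBIC))
a=cv2.imread("pics/wrist10.png");cv2.imwrite("pics/w10z.png",cv2.resize(a[40:220,160:350],None,fx=3.3,fy=3.3,interpolation=cv2.INTER_NEAREST))
E
```

```text
34.45
```

View pics/top11z.png

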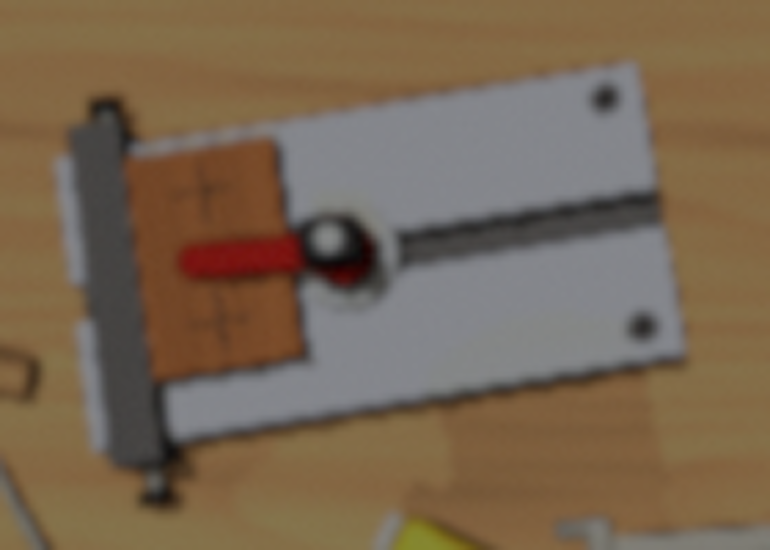

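View pics/side11z.png

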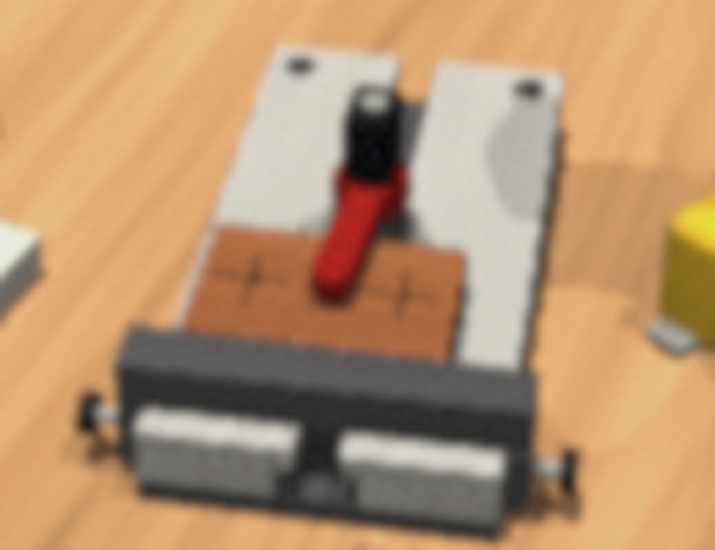

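View pics/w10z.png

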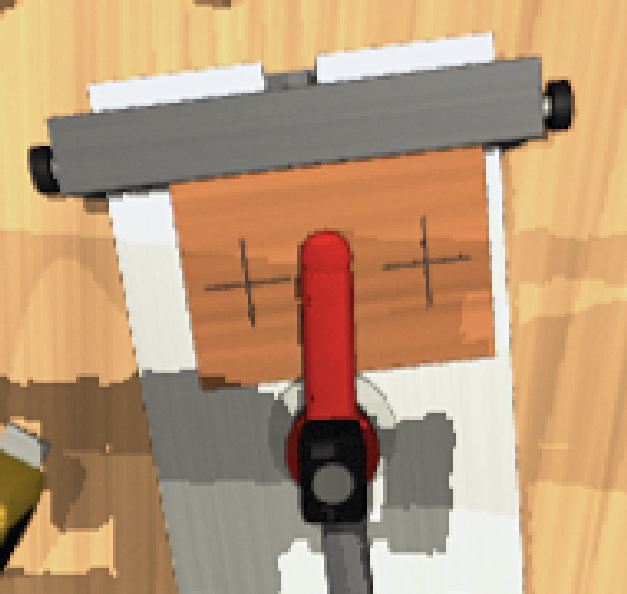

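```bash
python3 - <<'E'
import pickle
from h import *
c=pickle.load(open("wrist10.pkl","rb"))
z=lambda u,v,h:ray(c,(u+.5)/3.3+159.5,(v+.5)/3.3+39.5,h)[:2]
a,b=z(202,381,.065),z(494,356,.065);f1,f2=z(172,184,.065),z(482,146,.065);g=z(332,484,.123);n=z(325,233,.075)
an=lambda p,q:np.degrees(np.arctan2(*(q-p)[::-1]))
d=(b-a)/np.linalg.norm(b-a);w=g-a;print("axis-edge",abs(d[0]*w[1]-d[1]*w[0]),"edge yaws",an(a,b),an(f1,f2),"len",np.linalg.norm(b-a),np.linalg.norm(f1-a),np.linalg.norm(f2-b))
print("fence yaw",an(z(63,195,.065),z(543,137,.065)),"lever yaw",an(g,n),"slot 100.35")
E
```

```text
axis-edge 0.030872304532054796 edge yaws 8.759407335776356 10.369523791373972 len 0.11779516756449475 0.07543581788032976 0.07874476601778818
fence yaw 10.272819813188702 lever yaw 95.6395523154608 slot 100.35
```

```bash
python3 - <<'E'
import pickle
from h import *
c=pickle.load(open("wrist10.pkl","rb"))
z=lambda u,v,h:ray(c,(u+.5)/3.3+159.5,(v+.5)/3.3+39.5,h)[:2]
f1,f2=z(172,184,.065),z(482,146,.065);g=z(332,484,.123)
d=(f2-f1)/np.linalg.norm(f2-f1);w=g-f1;print("axis-fence",abs(d[0]*w[1]-d[1]*w[0]),g)
# slot-wise: collar outline at z=.048, expected centre g
for q in((270,425),(397,420),(370,378)):print(np.linalg.norm(z(*q,.048)-g))
# project predicted blank trailing edge if flush (80 from face) and collar tangent
n=np.array([-d[1],d[0]]); n=n if n@w>0 else -n
print(w@d)
for e in (.0,.03,.06,.09,.12):
    X=np.r_[f1+d*e+n*.08,.065];p=proj(c,X);print(e,(p[0]-159.5)*3.3-.5,(p[1]-39.5)*3.3-.5)
a=c["pixels"][130:165,215:275];cv2.imwrite("pics/w10zz.png",cv2.resize(a,None,fx=12,fy=12,interpolation=cv2.INTER_NEAREST))
E
```

```text
axis-fence 0.10769894169454824 [0.54053064 0.14124557]
0.02687281454269082
0.02888181966040194
0.029742984644438742
0.04870620107122668
0.0 204.65623334352225 392.0266513085095
0.03 277.9888838587082 383.69286680754976
0.06 351.77627923697065 375.3074034750575
0.09 426.0226625281132 366.8697791156883
0.12 500.73232973365504 358.3795055164752
```

View pics/w10zz.png

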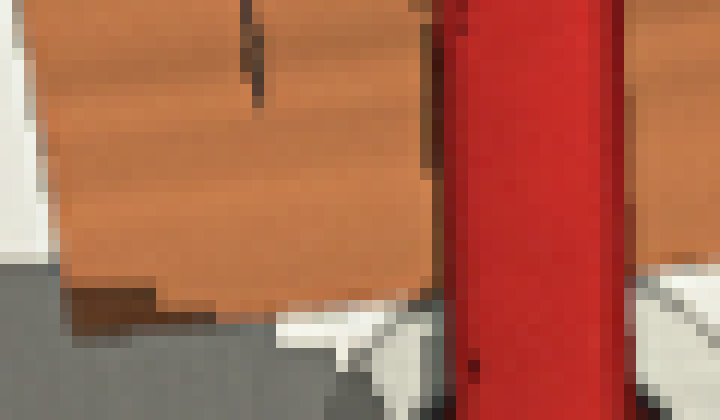

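```bash
python3 - <<'E'
from workcell import bot
bot.job_done();print(bot.current_clock())
E
```

```text
the job is handed in; nothing more can be done
the job is handed in; nothing more can be done
```

The blank is clamped against the steel fence and the job is handed in, after about 34.5 s on the clock.

**What I did:** I lifted the stud from the bin and dropped its head into the slot with the lever towards the plate's +y. Then I slid it about 88 mm along, pushing the blank to the fence. I pressed to about 12.5 N, where contact was stiff. With 9–10 N still on, I turned the lever clockwise. The moment began to rise at about 94–95°, and I stopped at 0.48 N m. I eased to about 6 N, let go, lifted clear and returned the arm to its start pose.

**Last checks:**
- **Snug and flush:** the stem axis to the fence line measured 107.7 mm, against 108 mm expected. The blank's fence-side edge and the fence bar were parallel within 0.1°.
- **Lever:** it lies over the blank, about 5° past the quarter turn.
- **Surroundings:** nothing else was touched as far as the pictures show. I did not measure the spare bolts or tools again.

**One disagreement:** measured from the blank's trailing edge, the axis came out at 30.9 mm instead of 28 mm. The same view gave the 80 mm blank as only 75–79 mm, because shadow made that edge hard to pick. I trusted the fence measurement and the force readings instead, so "snug" rests on those.

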